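# Nest the glazing pans with their handles fanned

## Robot

A 6-joint arm with a two-finger parallel gripper is mounted at the origin on the work surface. World frame = base frame: x ahead of the robot, y to its left, z up, the work surface at z = 0. Lengths are in mm, angles in rad, forces in N, time in s.
With the tool pointing down it reaches from about 300 to 775 mm from the base axis. Payload 14.6 kg.
Tool frame: the origin (TCP) lies on the centre line of the jaws, within the pads' length; the fingertips stand 19 mm ahead of it and the grasp point (between the pads) is the TCP (bot.tip_reach is the distance from the TCP to the fingertips, in mm); y points along the fingers, x is the direction in which the jaws open and shut, and the axes are right-handed (so a half turn about y gives the same grasp; the last joint's range is limited). The gripper opens to 85 mm and grips with 20 to 120 N. Pads are 22 mm wide; open, the fingers measure 114 mm over their backs; the gripper's body (76 mm by 85 mm) begins 54 mm behind the grasp point. The pads swing forward as they close: fully open they stand 13 mm farther back than shut.
Start: joints at [-1.318, 0.3, 1.521, -0, 1.321, -0.067], TCP at [172.9, -522.106, 250.281] pointing down, gripper open.
Joint ranges: [-3.03, 3.03], [-0.79, 2.21], [0.23, 2.52], [-1.04, 4.18], [0, 3.07], [-2.55, 2.55]. Speed limits (rad/s): [2.22, 2.22, 2.57, 3.14, 3.14, 3.14].

## Interface

Orientations are given as a unit quaternion [w, x, y, z].
In Python, from rig import bot gives the robot as it stands. Calls block until the motion is done:
- bot.move_to(position, orientation): joint-space move of the TCP to a pose.
- bot.servo_line(position, attitude=None, speed=150, until_force=None): straight line of the TCP; attitude=None keeps the orientation; speed is the mean speed in mm/s. With until_force (N) it stops when the force on the tool has changed by that much, and returns True; else False.
- bot.move_joints(angles): joint-space move.
- bot.move_gripper(opening, grip_force=None): finger opening in mm; grip_force is the grip in N (None keeps the last); returns when the fingers have stopped.
- bot.dwell(seconds).
- bot.ik(position, orientation): joint angles nearest the present ones, or None.
- bot.read_state(): the state.
- bot.read_camera(name): name is "scene" or "top" or "wrist"; returns a dict with "image" (420x560x3 uint8, blue, green, red), "depth" (420x560 float32, mm along the optical axis (not along the pixel's ray), 0 where there is no reading), "fovy" (degrees; the focal length in pixels is half the picture's height over the tangent of half this angle, whatever the lens; pixels are square), "cx", "cy" (the principal point, pixels), "eye" and "attitude" of the camera in the world; the wrist camera has in their place "mount" (4x4, takes a point from camera to tool coordinates, whose origin is the TCP and whose axes are the tool frame's). Camera axes: x right, y down, z forward; pixel columns grow to the right and rows downward; lengths in mm; the calibration is good to about 2 mm. A picture is of the moment at which its call begins: read the wrist's pose just before it.
A pose or a line that the arm cannot do raises bot.MotionError and nothing moves.
- bot.finish_job(): hands the job in, once; it reports no verdict.
The state is a dict: "clock": time; "joint_positions": joint angles; "qvel": joint speeds; "effort": joint torques, N m; "ee_pos": TCP position; "tool_rot": TCP orientation; "ft_force": force on the tool from outside, world axes, zero at the start; "moment": the same for the moment, N m; "grip_width": finger opening in mm.
Only numpy, scipy, OpenCV 4.12 (cv2) and the standard library are available. Lean on these libraries where they do the work, as an engineer would, in place of code of your own. Each camera call takes 0.05 s, during which the arm holds its last target.

## Task

Put the bakery's three steel glazing pans away as one nest: take the middle pan from under the wire rack and set it inside the large pan, then set the small pan inside the middle one, each lowered gently until it sits flat on the floor of the one below. Fan the three handles out to one side like a hand of cards, about 45 degrees between neighbours, in any order, so that none lies over another. Leave the large pan where it stands and do not disturb the other things on the table.

Things in the scene. Friction and masses are not known exactly. Their poses are not given: they have to be found in the camera images.
- big: Large, low steel pan: tapered, outer radius 72 mm at rim, 66 at foot; 50 mm high, wall 3, floor 4 thick. Origin: centre of underside, z up. A straight bar handle, 14 wide, 10 thick, leaves the rim along its own -x, rising 10 degrees; centre line 120 mm from the pan's axis is 52 high, the end is 170 from the axis. In the open, at left or right, 0.6 kg; the bowl is on the other side.
- mid: Middle steel pan: tapered, outer radius 60 mm at rim, 54 at foot; 60 mm high, wall 3, floor 4 thick. Origin: centre of underside, z up. A straight bar handle, 14 wide, 10 thick, leaves the rim along its own -x, rising 10 degrees; centre line 105 mm from the pan's axis is 62 high, the end is 155 from the axis. Under the rack, handle to the robot; 0.2-0.45 kg.
- small: Small, tall steel pan: tapered, outer radius 48 mm at rim, 42 at foot; 70 mm high, wall 3, floor 4 thick. Origin: centre of underside, z up. A straight bar handle, 14 wide, 10 thick, leaves the rim along its own -x, rising 10 degrees; centre line 105 mm from the pan's axis is 74 high, the end is 155 from the axis. Under the rack, left or right, handle to the robot; 0.15-0.35 kg.
- mid_tip (a point): outer end of the middle pan's handle, on its centre line, 155 mm from the pan's axis
- small_tip (a point): outer end of the small pan's handle, on its centre line, 155 mm from the pan's axis
- rack: fixed wire rack over the two pans, axes along the world's: grid of bars, underside 214 and top 223 mm up. Origin: on the table below its front edge's middle; the grid goes 270 mm to +x and 270 to each side; thin legs at y +-270, 90 and 270 mm behind the front; open in front. Handles stick out in front by at most 25 mm, so lean the gripper back towards the robot and draw pans out before lifting.
- bowl: white bowl, rim radius 85, 70 high (sizes in mm); a bystander. Origin: centre of its underside.
- jar: glass jar with steel lid, radius 25, 95 high, under the rack, between the two pans (sizes in mm); a bystander. Origin: centre of its underside.
- tin: tin can, radius 20, 110 high, under the rack near its +y end (sizes in mm); a bystander. Origin: centre of its underside.
- shaker: aluminium flour shaker, radius 24, 92 high, in front of the rack (sizes in mm); a bystander. Origin: centre of its underside.
Not all that is in view belongs to the job. Leave any pink look-alike of the small alone.

How it is judged (in metres and radians):
On the way, in this order (a step that is already met when the one before it is completed fails the run):
1. the middle pan sits flat in the large pan, let go, its handle clear of the large pan's (horizontal distance between mid and big below 0.015 m and z of mid in the frame of big between 0 and 0.01 m and angle between mid's own z axis and vertical below 0.07 rad and contact force between the fingers and mid below 0.5 N and linear speed of mid below 0.02 m/s and (y of mid_tip in the frame of big above 0.063 m or y of mid_tip in the frame of big below -0.063 m) and x of mid_tip in the frame of big below 0.075 m), for 0.2 s.
2. the small pan sits flat in the middle pan, let go, its handle clear of both others (horizontal distance between small and mid below 0.015 m and z of small in the frame of mid between 0 and 0.01 m and angle between small's own z axis and vertical below 0.07 rad and contact force between the fingers and small below 0.5 N and linear speed of small below 0.02 m/s and (y of small_tip in the frame of mid above 0.063 m or y of small_tip in the frame of mid below -0.063 m) and x of small_tip in the frame of mid below 0.075 m and (y of small_tip in the frame of big above 0.063 m or y of small_tip in the frame of big below -0.063 m) and x of small_tip in the frame of big below 0.075 m), for 0.2 s.
At the end, for the whole second after the job is handed in: Middle pan on the large one's floor, small on the middle one's: axes within 15 mm, underside under 10 mm above the lower underside, upright within 4 deg, released, at rest. From above every two handles are 25 to 115 deg apart. Large pan upright, moved under 30 mm (all of step 1 and all of step 2 and angle between big's own z axis and vertical below 0.07 rad); the robot touches nothing.
It fails at once if a bystander (bowl, jar, tin, shaker) is shoved more than 40 mm or knocked over (distance of any of bowl, jar, tin, shaker from where it was at the start of the episode above 0.04 m or angle between any of bowl, jar, tin, shaker's own z axis and vertical above 0.5 rad).
It fails at once if the large pan is shoved more than 30 mm from its place (distance of big from where it was at the start of the episode above 0.03 m).
It fails at once if a pan is dropped or slammed into the nest (over 60 N) (contact force between mid and big above 60 N or contact force between small and mid above 60 N).
It also fails if it takes over 72 s, if anything falls off the work surface, if the arm or the gripper's body presses on something with over 40 N, if the wrist force passes 120 N, or if a joint passes its speed limit or range.

## Working session

There is one attempt and no reset: what is moved stays moved. The work goes in short steps, each a Python script; the robot and the scene stay as the last script left them, time stands still between calls to the robot, and variables do not carry over. Pictures are saved under pics/ and viewed, and the job is handed in when it is done.

```bash
ls; mkdir -p pics; python3 - <<'E'
from rig import bot
import cv2,numpy as np
for n in ("scene","top","wrist"):
    c=bot.read_camera(n); cv2.imwrite(f"pics/{n}0.png",c["image"]); np.savez(f"pics/{n}0.npz",**c)
    print(n,c["fovy"],c["cx"],c["cy"],c.get("eye"),c.get("attitude"),c.get("mount"),(c["depth"]>0).mean())
s=bot.read_state();print(s)
E
```

```text
pics
scene 56.67716998810286 289.2358580889352 206.36117432003095 [1091.11956854  303.9532984   716.22841092] [-0.20193166  0.48728621  0.78210005 -0.33180606] None 0.9961224489795918
top 43.11756819734787 283.6303399844903 216.3137035600283 [ 377.63693861   15.01371138 1530.85116951] [ 0.02303536 -0.70028472  0.71271728 -0.0332379 ] None 0.995812074829932
wrist 67.04240111527976 275.81925050328255 208.77371168638544 None None [[ 9.99999657e-01 -3.87847684e-04 -7.31307337e-04  2.96668139e-01]
 [ 5.82803419e-04 -2.97511425e-01  9.54718080e-01 -1.22920402e+02]
 [-5.87857484e-04 -9.54718179e-01 -2.97511097e-01  7.54815534e+01]
 [ 0.00000000e+00  0.00000000e+00  0.00000000e+00  1.00000000e+00]] 0.9959183673469387
{'clock': 0.15, 'joint_positions': array([-1.31753794e+00,  3.00335614e-01,  1.52148136e+00, -3.58896054e-06,
        1.32071669e+00, -6.65878707e-02]), 'qvel': array([-2.35818890e-05, -2.62508875e-03, -8.53619238e-04,  1.61354692e-04,
       -3.24152966e-04,  2.03147407e-03]), 'effort': array([ 1.72829004e-03, -5.43665922e+01, -3.61883712e+01, -5.37780397e-05,
        3.17863771e-03, -2.02154538e-06]), 'ee_pos': array([ 172.88856422, -521.92904052,  249.83781805]), 'tool_rot': array([ 0.5734524 , -0.57302969,  0.41425524, -0.41374136]), 'ft_force': array([-0.24124022,  0.62083343,  0.04872258]), 'moment': array([ 0.01728581, -0.00652303,  0.0474247 ]), 'grip_width': 85.27147602538626}
```

View pics/scene0.png

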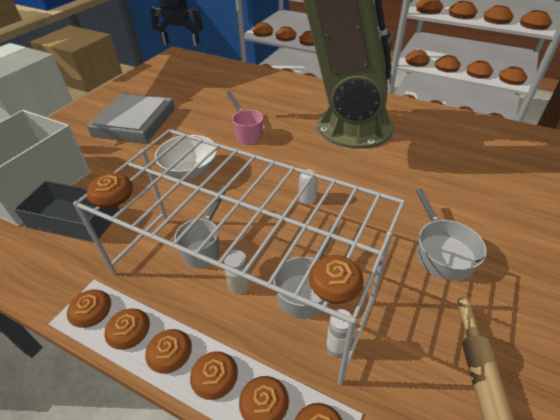

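View pics/top0.png

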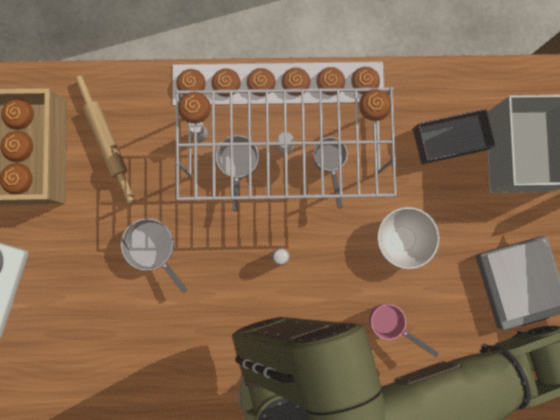

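View pics/wrist0.png

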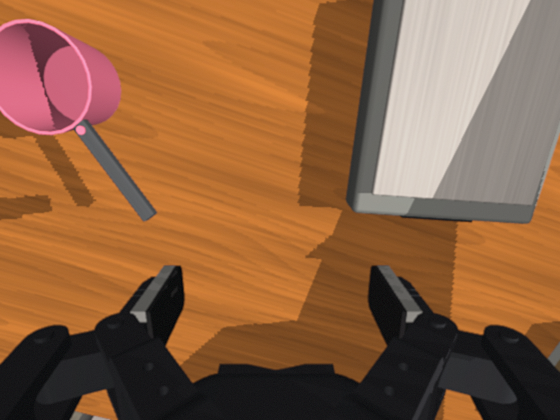

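The top view (up = +x, left = +y) shows:
- The large pan at (148,245).
- Two steel pans under the rack, the larger at (238,157) and the smaller at (330,155).
- The jar at (286,140), the tin at (198,132), the shaker at (281,257) and the bowl at (408,238).

Two things could be "small": the grey pan at (330,155) and the pink one at (388,322). The grey steel pan under the rack fits the description, and the pink one is the look-alike. I'll measure next.

```bash
cat > h.py <<'E'
import numpy as np,cv2
from scipy.spatial.transform import Rotation as R
def q2R(q): return R.from_quat([q[1],q[2],q[3],q[0]])
def R2q(r): x,y,z,w=r.as_quat(); return [w,x,y,z]
def campose(c,state=None):
    if state is None or c.get("eye") is not None and "mount" not in c:
        return q2R(c["attitude"]).as_matrix(),np.array(c["eye"],float)
    M=np.array(c["mount"]);Rt=q2R(state["tool_rot"]).as_matrix()
    return Rt@M[:3,:3],Rt@M[:3,3]+state["ee_pos"]
def rays(c,uv,pose):
    f=c["image"].shape[0]/2/np.tan(np.radians(float(c["fovy"]))/2)
    uv=np.atleast_2d(uv).astype(float)
    d=np.c_[(uv[:,0]-c["cx"])/f,(uv[:,1]-c["cy"])/f,np.ones(len(uv))]
    return d@pose[0].T
def onplane(c,uv,z,pose):
    d=rays(c,uv,pose);e=pose[1]; return e+d*((z-e[2])/d[:,2])[:,None]
def cloud(c,pose):
    h,w=c["depth"].shape;v,u=np.mgrid[:h,:w]
    d=rays(c,np.c_[u.ravel(),v.ravel()],pose)
    return (pose[1]+d*c["depth"].reshape(-1,1)).reshape(h,w,3)
def project(c,p,pose):
    f=c["image"].shape[0]/2/np.tan(np.radians(float(c["fovy"]))/2)
    q=(np.atleast_2d(p)-pose[1])@pose[0]
    return np.c_[q[:,0]/q[:,2]*f+c["cx"],q[:,1]/q[:,2]*f+c["cy"]]
def fitcircle(P,it=8,r=None):
    from scipy.optimize import least_squares
    x0=[*P.mean(0),r or 50]
    fn=(lambda x:np.hypot(P[:,0]-x[0],P[:,1]-x[1])-(r if r else x[2]))
    s=least_squares(fn,x0,loss="soft_l1",f_scale=2);return s.x,np.sqrt(np.median(fn(s.x)**2))
E
python3 - <<'E'
from h import *
for n in ("top","scene"):
    c=dict(np.load(f"pics/{n}0.npz"));p=campose(c);P=cloud(c,p)
    print(n,"table z", np.median(P[(abs(P[...,0]-400)<60)&(abs(P[...,1])<250)],axis=0))
    hsv=cv2.cvtColor(c["image"],cv2.COLOR_BGR2HSV)
    if n=="top":
        print(P[240,148],P[157,238],P[155,330],P[240,408], P[257,281],P[140,286],P[132,200])
        # big rim
    for nm,xy,z in (("big",(415,365),50),("mid",(640,140),60),("small",(640,-110),70)):
        m=(np.hypot(P[...,0]-xy[0],P[...,1]-xy[1])<200)&(abs(P[...,2]-z)<6)&(hsv[...,1]<90)
        Q=P[m]; print(nm,len(Q),Q[:,:2].mean(0),Q.min(0),Q.max(0))
    z=P[...,2]; img=np.clip(z*1.0,0,255).astype(np.uint8); cv2.imwrite(f"pics/z_{n}.png",cv2.resize(img[:, :],None,fx=1.4,fy=1.4,interpolation=0))
E
```

```text
top table z [ 3.91491789e+02  1.50137114e+01 -1.90911413e-01]
[437.91867514 381.49267737   2.87181616] [675.50921901 121.68150783  -2.19332407] [ 675.69077279 -146.23505368    5.86218131] [ 424.61399116 -364.58442811    6.47261314] [382.21701652   2.25714607  88.12517023] [673.61556579 -14.28085274 219.70537278] [727.58342755 218.11599162  94.83982677]
big 310 [404.01060901 361.78335912] [310.56525872 278.75206799  44.05172839] [495.12411161 446.22631831  55.87357274]
mid 263 [647.79285034 117.47226207] [536.52772791 -37.30395189  54.0466989 ] [748.11196026 254.32405587  65.95242548]
small 200 [ 640.17203284 -132.61442623] [ 552.8234833  -278.59833242   64.0112096 ] [715.02433073   5.01101111  75.95400842]
scene table z [4.04400775e+02 2.37909964e+01 2.72406067e-01]
big 533 [412.61553164 363.1152837 ] [321.41399587 277.97028013  44.00843905] [499.6951476  445.76421365  55.97248118]
mid 390 [686.7562489  116.13093847] [567.31182348 -32.13633058  54.00247788] [803.24487245 261.91151152  65.90224043]
small 336 [ 654.66072284 -124.98282769] [ 571.70294011 -282.24651843   64.14276983] [728.75787186   4.75711656  75.9387103 ]
```

```bash
python3 - <<'E'
import cv2
a=cv2.imread("pics/top0.png")[80:300,110:450]; cv2.imwrite("pics/topcrop.png",cv2.resize(a,None,fx=2.3,fy=2.3,interpolation=2))
E
```

```text
(no output)
```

View pics/topcrop.png

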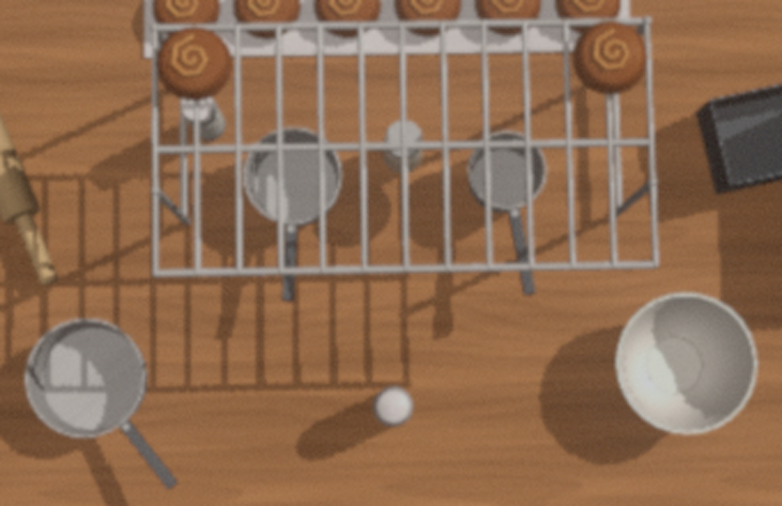

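The crop confirms it. The middle pan is at crop (293,178), and its handle passes the rack front at (289,295). The small grey pan is at (507,172), with its handle end at (528,290). The shaker is at (395,405). Next I'll fit circles and handle directions.

```bash
cat > meas.py <<'E'
from h import *
def measure(cams,which,guess):
    H={"big":(50,72,170,52,120),"mid":(60,60,155,62,105),"small":(70,48,155,74,105)}[which]
    zr,Rr,L,hz,hr=H
    out=[]
    for c,p,n in cams:
        P=cloud(c,p);hsv=cv2.cvtColor(c["image"],cv2.COLOR_BGR2HSV)
        g=np.array(guess,float)
        for tol in (25,12,7,5):
            d=np.hypot(P[...,0]-g[0],P[...,1]-g[1])
            m=(abs(P[...,2]-zr)<4)&(abs(d-Rr+1.5)<tol)&(hsv[...,1]<90)
            Q=P[m][:,:2]
            (x),e=fitcircle(Q,r=Rr-1.5); g=x[:2]
        d=np.hypot(P[...,0]-g[0],P[...,1]-g[1])
        zc=hz+5+(d-hr)*np.tan(np.radians(10))
        m=(d>Rr+8)&(d<L+10)&(abs(P[...,2]-zc)<8)&(cv2.cvtColor(c["image"],cv2.COLOR_BGR2LAB)[...,2]<140)
        S=P[m][:,:2]-g
        a=np.degrees(np.arctan2(np.median(S[:,1]/np.hypot(*S.T)),np.median(S[:,0]/np.hypot(*S.T)))) if len(S) else None
        u=np.array([np.cos(np.radians(a)),np.sin(np.radians(a))]) if len(S) else None
        print(n,which,"c",g.round(1),"n",len(Q),"res",round(e,2),"handle",a,len(S),"reach",(S@u).max().round(1) if len(S) else None)
        out.append((g,a))
    return out
if __name__=="__main__":
    cams=[]
    for n in ("top","scene"):
        c=dict(np.load(f"pics/{n}0.npz"));cams.append((c,campose(c),n))
    for w,g in (("big",(430,375)),("mid",(660,118)),("small",(670,-140))): measure(cams,w,g)
    for n,uv in (("shaker",(281,257)),("bowl",(408,238)),("jar",(286,139)),("tin",(197,130))):
        h={"shaker":92,"bowl":70,"jar":95,"tin":110}[n]; print(n,onplane(cams[0][0],uv,h,cams[0][1])[0].round())
    print("rack front",onplane(cams[0][0],[(176,199),(396,195)],220,cams[0][1]).round())
E
python3 meas.py
```

```text
top big c [425.2 374. ] n 162 res 1.02 handle -140.3382158028359 151 reach 168.1
scene big c [428.2 373.8] n 353 res 1.01 handle -139.66531803830017 202 reach 169.5
top mid c [666.1 121.2] n 109 res 1.07 handle 177.7027938838838 179 reach 153.2
scene mid c [668.7 121.2] n 160 res 0.8 handle 15.847814570448755 240 reach 123.2
top small c [ 666.9 -139.3] n 84 res 1.06 handle -172.96900943655118 187 reach 152.9
scene small c [ 669.  -140.1] n 163 res 0.91 handle -173.90103444258204 218 reach 153.1
shaker [382.   2.  92.]
bowl [ 428. -349.   70.]
jar [705. -17.  95.]
tin [730. 224. 110.]
rack front [[ 530.  261.  220.]
 [ 530. -286.  220.]]
```

```bash
cat >> h.py <<'E'
def tool(handle_deg,tilt=0,flip=1):
    """tool y points down, leaned by tilt so that it points from handle tip toward the pan; x across the handle"""
    a=np.radians(handle_deg);u=-np.array([np.cos(a),np.sin(a),0]) # toward pan
    t=np.radians(tilt);y=np.sin(t)*u+np.cos(t)*np.array([0,0,-1.])
    x=flip*np.array([-u[1],u[0],0]);z=np.cross(x,y)
    return R2q(R.from_matrix(np.c_[x,y,z]))
def hp(c,deg,r,which,dz=0):
    hz,hr={"big":(52,120),"mid":(62,105),"small":(74,105)}[which];a=np.radians(deg)
    return np.array([c[0]+r*np.cos(a),c[1]+r*np.sin(a),hz+(r-hr)*np.tan(np.radians(10))+dz])
E
python3 - <<'E'
from h import *
from rig import bot
f=lambda p,q:(lambda j:None if j is None else np.round(j,2))(bot.ik(list(p),q))
for fl in (1,-1):
    for w,c,d in (("mid",(667.5,121),177.7),("small",(668,-139.7),-173.4)):
        for tilt in (40,55):
            q=tool(d,tilt,fl);p=hp(c,d,142,w);y=q2R(q).as_matrix()[:,1]
            print(w,fl,tilt,f(p,q),f(p-120*y,q),f(p-[210,0,0],q))
    for d in (177,175,130,-95,-50):
        p=hp((427,374),d,90,"mid",10)
        print("place",fl,d,f(p,tool(d,0,fl)),f(p+[0,0,120],tool(d,0,fl)),f(p,tool(d,20,fl)))
    print("regrasp",fl,f(hp((460,121),177.7,90,"mid",10),tool(177.7,0,fl)),f(hp((460,-139.7),-173.4,90,"small",10),tool(-173.4,0,fl)))
E
```

```text
mid 1 40 None [ 0.31  0.02  2.23 -0.79  0.32 -0.54] None
mid 1 55 [0.27 0.43 2.19 3.72 0.48 1.23] [0.39 0.08 2.4  4.11 0.42 0.9 ] None
small 1 40 None None None
small 1 55 [-0.57  0.43  2.14  1.97  0.6   2.23] [-0.77  0.1   2.32  1.59  0.69  2.5 ] None
place 1 177 [ 0.77  0.44  1.8  -0.    0.9  -0.75] [ 0.77  0.27  1.71 -0.    1.16 -0.75] [ 0.89  0.39  1.93 -0.46  0.67 -0.28]
place 1 175 [ 0.78  0.44  1.79 -0.    0.9  -0.71] [ 0.78  0.27  1.71 -0.    1.16 -0.71] [ 0.9   0.39  1.91 -0.47  0.69 -0.24]
place 1 130 [ 0.81  0.57  1.6  -0.    0.98  0.11] [ 0.81  0.41  1.51 -0.    1.21  0.11] [ 0.94  0.62  1.55 -0.38  1.09  0.44]
place 1 -95 [ 0.52  0.44  1.8  -0.    0.9  -2.53] [ 0.52  0.26  1.72 -0.    1.16 -2.53] None
place 1 -50 None None None
regrasp 1 [ 0.23  0.22  2.11 -0.    0.81 -1.3 ] [-0.48  0.22  2.08 -0.    0.84 -2.16]
mid -1 40 None None None
mid -1 55 [ 0.27  0.43  2.19  3.72  0.48 -1.91] [ 0.39  0.08  2.4   4.11  0.42 -2.24] None
small -1 40 [-0.51  0.37  2.05  1.28  0.4  -0.19] [-0.64  0.05  2.16  0.92  0.59  0.12] [-0.94  0.05  2.49  1.27  0.62 -0.56]
small -1 55 [-0.57  0.43  2.14  1.97  0.6  -0.91] [-0.77  0.1   2.32  1.59  0.69 -0.64] None
place -1 177 [ 0.77  0.44  1.8  -0.    0.9   2.39] [ 0.77  0.27  1.71 -0.    1.16  2.39] None
place -1 175 [ 0.78  0.44  1.79 -0.    0.9   2.43] [ 0.78  0.27  1.71 -0.    1.16  2.43] None
place -1 130 None None None
place -1 -95 [ 0.52  0.44  1.8  -0.    0.9   0.61] [ 0.52  0.26  1.72 -0.    1.16  0.61] [0.39 0.38 1.93 0.48 0.72 0.13]
place -1 -50 [ 0.5   0.56  1.61 -0.    0.97 -0.2 ] [ 0.5   0.41  1.53 -0.    1.21 -0.2 ] [ 0.37  0.61  1.57  0.37  1.11 -0.52]
regrasp -1 [ 0.23  0.22  2.11 -0.    0.81  1.84] [-0.48  0.22  2.08 -0.    0.84  0.98]
```

```bash
python3 - <<'E'
from h import *
from rig import bot
f=lambda p,q:(lambda j:None if j is None else np.round(j,2))(bot.ik(list(p),q))
for w,c,d in (("mid",(667.5,121),177.7),("small",(668,-139.7),-173.4)):
    for tilt in (15,20,25,30,35):
        q=tool(d,tilt);p=hp(c,d,145,w);y=q2R(q).as_matrix()[:,1]
        print(w,tilt,f(p,q),f(p-100*y,q),[f(p-[k,0,0],q) for k in(100,150,200)])
E
```

```text
mid 15 [ 0.2   0.41  1.87 -0.11  0.61 -1.26] [ 0.21  0.2   1.88 -0.09  0.81 -1.27] [array([ 0.25,  0.23,  2.13, -0.14,  0.53, -1.17]), array([ 0.28,  0.14,  2.24, -0.17,  0.51, -1.11]), array([ 0.33,  0.05,  2.35, -0.19,  0.5 , -1.04])]
mid 20 [ 0.2   0.39  1.93 -0.18  0.5  -1.19] [ 0.22  0.16  1.95 -0.14  0.7  -1.21] [array([ 0.26,  0.22,  2.17, -0.25,  0.43, -1.06]), array([ 0.3 ,  0.12,  2.29, -0.29,  0.41, -0.98]), array([ 0.35,  0.03,  2.4 , -0.33,  0.41, -0.89])]
mid 25 [ 0.21  0.37  1.97 -0.29  0.39 -1.07] [ 0.24  0.12  2.02 -0.21  0.58 -1.14] [array([ 0.28,  0.2 ,  2.22, -0.42,  0.33, -0.89]), array([ 0.32,  0.11,  2.33, -0.49,  0.32, -0.77]), array([ 0.38,  0.02,  2.44, -0.56,  0.33, -0.65])]
mid 30 [ 0.23  0.36  2.02 -0.49  0.28 -0.87] [ 0.26  0.1   2.09 -0.33  0.47 -1.01] [array([ 0.29,  0.2 ,  2.26, -0.73,  0.25, -0.56]), array([ 0.34,  0.11,  2.37, -0.84,  0.25, -0.41]), array([ 0.41,  0.01,  2.48, -0.92,  0.28, -0.28])]
mid 35 [ 0.24  0.36  2.06 -0.9   0.2  -0.45] [ 0.28  0.08  2.16 -0.53  0.37 -0.81] [None, None, None]
small 15 [-0.41  0.41  1.84  0.21  0.68 -2.25] [-0.44  0.21  1.83  0.18  0.88 -2.22] [array([-0.51,  0.24,  2.08,  0.26,  0.62, -2.39]), array([-0.58,  0.15,  2.2 ,  0.29,  0.62, -2.49]), None]
small 20 [-0.43  0.39  1.89  0.32  0.59 -2.36] [-0.47  0.17  1.9   0.27  0.79 -2.32] [array([-0.54,  0.22,  2.13,  0.41,  0.55, -2.55]), None, None]
small 25 [-0.45  0.37  1.93  0.48  0.51 -2.52] [-0.5   0.14  1.97  0.39  0.71 -2.45] [None, None, None]
small 30 None None [None, None, None]
small 35 None None [None, None, None]
```

```bash
python3 - <<'E'
from h import *
from rig import bot
c,d=(667.5,121),177.7
q=tool(d,25);p=hp(c,d,146,"mid");y=q2R(q).as_matrix()[:,1]
bot.move_gripper(50)
bot.move_to([330,110,260],q)
bot.move_to(list(p-110*y),q)
s=bot.read_state();k=bot.read_camera("wrist");cv2.imwrite("pics/w1.png",k["image"]);np.savez("pics/w1.npz",**k,ee_pos=s["ee_pos"],tool_rot=s["tool_rot"])
t=bot.read_camera("top");cv2.imwrite("pics/t1.png",t["image"]);print(s["clock"],s["ee_pos"],p)
print(project(k,p,campose(k,s)),project(k,hp(c,d,155,"mid"),campose(k,s)))
E
```

```text
3.6417 [474.82425922 128.44410453 169.16857867] [521.61761831 126.85924171  69.22940621]
[[276.84129369 213.94771056]] [[276.85782778 206.66119889]]
```

View pics/w1.png

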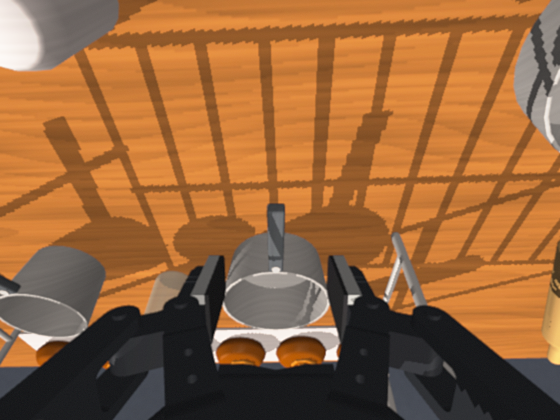

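In the wrist view the handle tip is at (276,205), and I predicted (277,207). It lies centred between the jaws, so I'll grasp it and draw the pan out.

```bash
python3 - <<'E'
from h import *
from rig import bot
c,d=(667.5,121),177.7
q=tool(d,25);p=hp(c,d,144,"mid")
bot.servo_line(list(p),speed=120)
bot.move_gripper(0,60)
s=bot.read_state();print(s["grip_width"],s["ft_force"],s["ee_pos"],s["clock"])
bot.servo_line(list(p+[-165,0,0]),speed=90)
s=bot.read_state();print(s["grip_width"],s["ft_force"],s["ee_pos"],s["clock"])
t=bot.read_camera("top");cv2.imwrite("pics/t2.png",t["image"]);np.savez("pics/t2.npz",**t)
c=bot.read_camera("scene");np.savez("pics/s2.npz",**c);cv2.imwrite("pics/s2.png",c["image"])
from meas import measure
measure([(t,campose(t),"top"),(c,campose(c),"scene")],"mid",(502,121))
E
```

```text
12.910098257806673 [-4.86245217 -1.07267584  5.89248346] [523.60229118 126.78394482  69.22294821] 5.2333
12.610897787736983 [-2.73878396  0.99494831  6.84245091] [358.52740418 126.73414728  68.76497654] 7.2167
top mid c [501.5 121.5] n 118 res 0.82 handle 179.12328236393316 223 reach 157.6
scene mid c [504.1 120.8] n 194 res 0.96 handle -178.6557083365245 182 reach 154.2
```

View pics/s2.png

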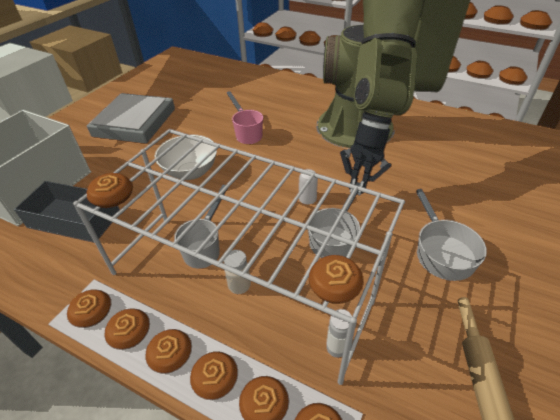

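```bash
python3 - <<'E'
from h import *
from rig import bot
s=bot.read_state();y=q2R(s["tool_rot"]).as_matrix()[:,1]
bot.move_gripper(45)
bot.servo_line(list(s["ee_pos"]-70*y),speed=200)
c,d=(502.8,121.2),177.7
q=tool(d,0);p=hp(c,d,90,"mid",5)
bot.move_to(list(p+[0,0,60]),q)
s=bot.read_state();k=bot.read_camera("wrist");cv2.imwrite("pics/w3.png",k["image"])
P=campose(k,s);print(project(k,hp(c,d,155,"mid"),P),project(k,hp(c,d,90,"mid"),P),project(k,hp(c,d,65,"mid"),P))
# handle line at its heights
hsv=cv2.cvtColor(k["image"],cv2.COLOR_BGR2HSV)
print(s["clock"])
E
```

```text
[[277.84304221 132.72963139]] [[277.79966695 237.25983811]] [[277.78626187 269.56479105]]
8.775
```

View pics/w3.png

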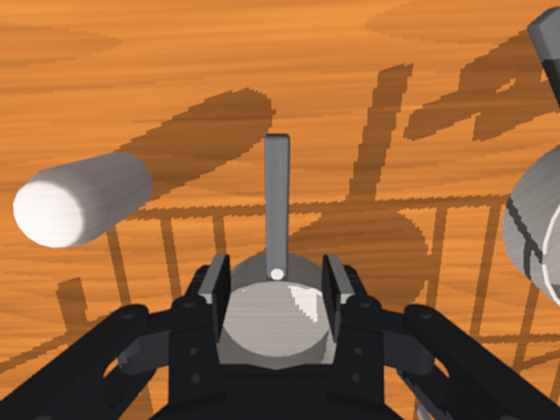

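The handle tip is at (277,135) and the root at (277,275), within 3 px of where I predicted. I'll grasp, lift a little and check the tilt.

```bash
python3 - <<'E'
from h import *
from rig import bot
c,d=(502.8,121.2),177.7
q=tool(d,0);p=hp(c,d,90,"mid",5)
bot.servo_line(list(p),speed=100)
s0=bot.read_state()
bot.move_gripper(0,115)
s=bot.read_state();print(s["grip_width"],s["ft_force"],s["moment"])
bot.servo_line(list(p+[-40,0,70]),speed=90)
s=bot.read_state();print(s["grip_width"],s["ft_force"]-s0["ft_force"],s["moment"]-s0["moment"],s["clock"])
bot.servo_line(list(p+[-55,0,85]),speed=90)
from meas import measure
t=bot.read_camera("top");c=bot.read_camera("scene");cv2.imwrite("pics/s4.png",c["image"]);cv2.imwrite("pics/t4.png",t["image"])
np.savez("pics/t4.npz",**t);np.savez("pics/s4.npz",**c)
for k,n in((t,"t"),(c,"s")):
    P=cloud(k,campose(k));hsv=cv2.cvtColor(k["image"],cv2.COLOR_BGR2HSV)
    m=(np.hypot(P[...,0]-448,P[...,1]-121)<64)&(P[...,2]>128)&(P[...,2]<165)&(hsv[...,1]<90)&(P[...,0]>405)
    Q=P[m];print(n,len(Q),Q.min(0),Q.max(0)); A=np.c_[Q-Q.mean(0)]
    co=np.polyfit(Q[:,0],Q[:,2],1);print("pitch deg",np.degrees(np.arctan(co[0])),"z at 448",np.polyval(co,448))
E
```

```text
11.210983468649477 [-3.6278272  -0.73268569 10.77856011] [-0.05058927  0.64581312 -0.07820369]
11.370355585745376 [-0.66560983  0.30809299 -2.99739539] [0.06852007 0.38031595 0.01392078] 11.0167
t 196 [405.72625596  63.96447318 128.10796644] [505.48016729 179.67413502 149.19306686]
pitch deg -1.4768026311087872 z at 448 138.1968462366172
s 356 [405.01441366  62.04230585 128.10799454] [508.91119677 180.2090562  144.90504926]
pitch deg -0.8044328712870604 z at 448 136.98768413894547
```

View pics/s4.png

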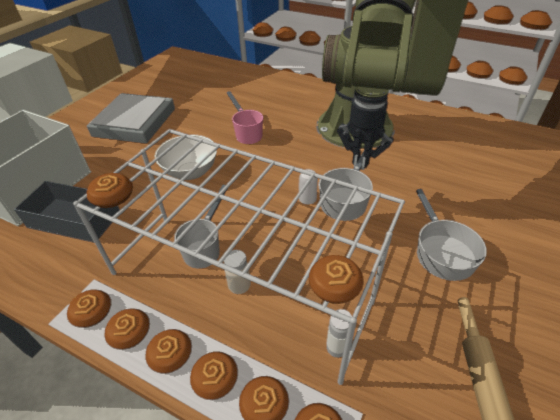

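```bash
cat > rim.py <<'E'
from h import *
def rim(cams,c0,Rr,zlo,zhi):
    "robust: for azimuth bins, top z near the rim radius; plane fit + circle"
    for k,n in cams:
        P=cloud(k,campose(k));hsv=cv2.cvtColor(k["image"],cv2.COLOR_BGR2HSV)
        d=np.hypot(P[...,0]-c0[0],P[...,1]-c0[1])
        m=(abs(d-Rr)<12)&(P[...,2]>zlo)&(P[...,2]<zhi)&(hsv[...,1]<90)
        Q=P[m];a=np.degrees(np.arctan2(Q[:,1]-c0[1],Q[:,0]-c0[0]))
        T=[];
        for b in range(-140,141,8):
            S=Q[abs(a-b)<4]
            if len(S)>1: T.append(S[S[:,2].argsort()[-2:]].mean(0))
        T=np.array(T)
        for _ in range(3):
            A=np.c_[T[:,:2]-c0,np.ones(len(T))];co=np.linalg.lstsq(A,T[:,2],rcond=None)[0]
            r=T[:,2]-A@co;T=T[abs(r)<max(2,1.5*np.std(r))]
        x,e=fitcircle(T[:,:2],r=Rr-1.5)
        print(n,len(T),"rim z",co[2].round(1),"pitch x/y deg",np.degrees(np.arctan(co[:2])).round(2),"c",x[:2].round(1),e.round(2))
if __name__=="__main__":
    t=dict(np.load("pics/t4.npz"));s=dict(np.load("pics/s4.npz"))
    rim([(t,"t"),(s,"s")],(448,121),60,125,165)
E
python3 rim.py
```

```text
t 27 rim z 143.0 pitch x/y deg [-1.72  0.04] c [446.7 121.9] 0.6
s 33 rim z 142.6 pitch x/y deg [-1.07  0.11] c [449.5 121.5] 0.6
```

```bash
python3 - <<'E'
from h import *
from rig import bot
from rim import rim
C,d=(426.7,373.9),175
q=tool(d,1.4);p=hp(C,d,90,"mid",5)
print(bot.ik(list(p),q))
bot.servo_line(list(p+[0,0,88]),q,speed=130)
bot.dwell(0.2)
s=bot.read_state();print(s["clock"],s["ee_pos"]-p)
t=bot.read_camera("top");c=bot.read_camera("scene");cv2.imwrite("pics/s5.png",c["image"]);cv2.imwrite("pics/t5.png",t["image"])
rim([(t,"t"),(c,"s")],C,60,125,170)
E
```

```text
[ 0.7838821   0.44607386  1.80663534 -0.02439062  0.87329345 -0.68412679]
13.8333 [ 7.23342109e-02 -1.66235412e-01  8.80638021e+01]
t 24 rim z 148.9 pitch x/y deg [-0.21  0.69] c [425.7 373.5] 0.45
s 36 rim z 148.0 pitch x/y deg [ 0.45 -0.18] c [429.3 373.4] 0.56
```

View pics/s5.png

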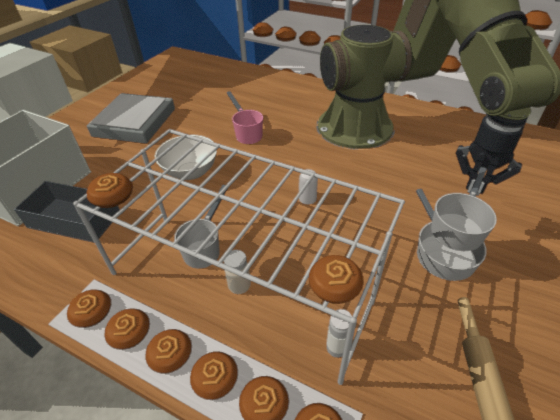

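The pan is level to within about 0.7° and centred over the large one within 1 mm. I'll lower it.

```bash
python3 - <<'E'
from h import *
from rig import bot
C,d=(426.2,373.9),175
q=tool(d,1.4);p=hp(C,d,90,"mid",5)
r=bot.servo_line(list(p+[0,0,18]),q,speed=70,until_force=8);print(r,bot.read_state()["ee_pos"]-p)
if not r:
    bot.dwell(0.2)
    r=bot.servo_line(list(p+[0,0,1]),q,speed=15,until_force=4)
s=bot.read_state();print(r,s["ee_pos"]-p,s["ft_force"],s["clock"])
E
```

```text
False [ 0.20566127  0.19885005 18.46507741]
True [-0.51513211 -0.04603747  4.34618497] [-3.63916333  0.83264544  4.88078562] 16.125
```

```bash
python3 - <<'E'
from h import *
from rig import bot
from rim import rim
from meas import measure
s=bot.read_state();p=s["ee_pos"]
bot.move_gripper(24,20); bot.move_gripper(34)
bot.servo_line(list(p+[0,0,120]),speed=180)
bot.move_to([330,150,280],tool(178,0))
t=bot.read_camera("top");c=bot.read_camera("scene");cv2.imwrite("pics/s6.png",c["image"]);cv2.imwrite("pics/t6.png",t["image"])
np.savez("pics/t6.npz",**t);np.savez("pics/s6.npz",**c)
rim([(t,"t"),(c,"s")],(426.5,374),60,56,75)
cams=[(t,campose(t),"t"),(c,campose(c),"s")]
measure(cams,"big",(426,374));
measure(cams,"small",(668,-140))
print(bot.read_state()["clock"])
E
```

```text
t 25 rim z 64.5 pitch x/y deg [-0.91  0.46] c [424.5 373.9] 0.54
s 36 rim z 64.4 pitch x/y deg [ 0.62 -0.03] c [428.2 373.5] 0.39
t big c [425.2 374.3] n 162 res 1.02 handle -140.0857082558757 66 reach 115.1
s big c [427.8 374. ] n 242 res 0.91 handle -139.45464116028356 200 reach 169.4
t small c [ 667.2 -139.4] n 85 res 0.9 handle -172.67822162607402 193 reach 153.3
s small c [ 669.1 -140.2] n 157 res 1.04 handle -173.93795864447512 206 reach 152.5
18.5667
```

View pics/t6.png

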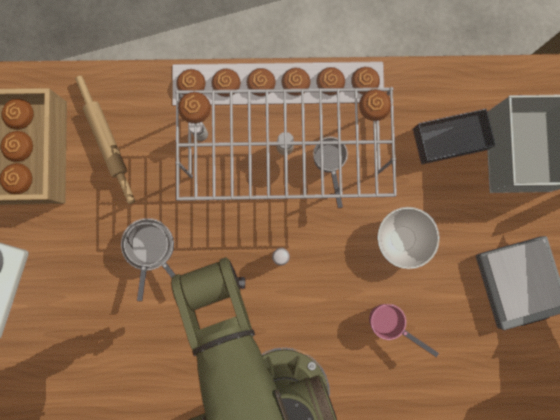

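The middle pan is seated: its rim is at 64.4 mm where 64 is expected, and it is within 1 mm of concentric. The small pan hasn't moved. Next I'll check the joint angles for drawing it out.

```bash
python3 - <<'E'
from h import *
from rig import bot
f=lambda p,q:(lambda j:None if j is None else np.round(j,2))(bot.ik(list(p),q))
c,d=(668.1,-139.8),-173.3
for yaw in (-173.3,-177,-180,176):
  for tilt in (20,23,26):
    q=tool(yaw,tilt);p=hp(c,d,146,"small");y=q2R(q).as_matrix()[:,1]
    print(yaw,tilt,p.round(),f(p,q),f(p-100*y,q),[f(p+k,q) for k in([-100,10,0],[-140,15,0],[-165,20,0])])
c2=(505,-122)
for d2 in (-173.3,-178,180):
  print(d2,f(hp(c2,d2,90,"small",5),tool(d2,0)),f(hp(c2,d2,90,"small",90),tool(d2,0)))
E
```

```text
-173.3 20 [ 523. -157.   81.] [-0.43  0.39  1.89  0.33  0.59 -2.37] [-0.47  0.17  1.9   0.27  0.79 -2.32] [array([-0.52,  0.21,  2.14,  0.4 ,  0.55, -2.53]), None, None]
-173.3 23 [ 523. -157.   81.] [-0.44  0.38  1.92  0.42  0.54 -2.46] [-0.49  0.15  1.94  0.34  0.74 -2.4 ] [None, None, None]
-173.3 26 [ 523. -157.   81.] None [-0.51  0.13  1.98  0.42  0.69 -2.48] [None, None, None]
-177 20 [ 523. -157.   81.] [-0.42  0.38  1.89  0.29  0.57 -2.27] [-0.46  0.16  1.91  0.24  0.77 -2.23] [array([-0.51,  0.2 ,  2.15,  0.37,  0.52, -2.43]), array([-0.55,  0.13,  2.24,  0.4 ,  0.52, -2.5 ]), array([-0.58,  0.07,  2.3 ,  0.42,  0.52, -2.55])]
-177 23 [ 523. -157.   81.] [-0.43  0.37  1.92  0.38  0.52 -2.36] [-0.48  0.14  1.95  0.3   0.72 -2.3 ] [array([-0.52,  0.19,  2.17,  0.48,  0.48, -2.54]), None, None]
-177 26 [ 523. -157.   81.] [-0.45  0.36  1.95  0.48  0.47 -2.46] [-0.5   0.12  2.    0.38  0.66 -2.38] [None, None, None]
-180 20 [ 523. -157.   81.] [-0.42  0.38  1.9   0.26  0.56 -2.19] [-0.45  0.16  1.92  0.22  0.76 -2.15] [array([-0.5 ,  0.2 ,  2.15,  0.34,  0.51, -2.35]), array([-
[... 654 characters left out ...]
7,  2.31,  0.35,  0.48, -2.35])]
176 23 [ 523. -157.   81.] [-0.41  0.37  1.93  0.29  0.48 -2.15] [-0.44  0.13  1.97  0.23  0.68 -2.1 ] [array([-0.5 ,  0.19,  2.18,  0.4 ,  0.43, -2.33]), array([-0.54,  0.11,  2.28,  0.44,  0.43, -2.42]), array([-0.57,  0.05,  2.34,  0.46,  0.43, -2.47])]
176 26 [ 523. -157.   81.] [-0.42  0.36  1.96  0.38  0.42 -2.24] [-0.46  0.11  2.01  0.29  0.62 -2.16] [array([-0.51,  0.18,  2.21,  0.52,  0.38, -2.46]), None, None]
-173.3 [-0.39  0.3   1.99 -0.    0.85 -2.08] [-0.39  0.15  1.93 -0.    1.06 -2.08]
-178 [-0.38  0.29  2.   -0.    0.85 -1.98] [-0.38  0.14  1.94 -0.    1.06 -1.98]
180 [-0.37  0.29  2.   -0.    0.85 -1.94] [-0.37  0.14  1.94 -0.    1.06 -1.94]
```

```bash
python3 - <<'E'
from h import *
from rig import bot
from rim import rim
from meas import measure
c,d=(668.1,-139.8),-173.3
q=tool(-176,21);p=hp(c,d,146,"small");y=q2R(q).as_matrix()[:,1]
bot.move_gripper(50)
bot.move_to([340,-100,270],q)
bot.move_to(list(p-90*y+[-10,0,0]),q)
s=bot.read_state();k=bot.read_camera("wrist");cv2.imwrite("pics/w7.png",k["image"])
P=campose(k,s);print(project(k,hp(c,d,155,"small"),P),project(k,hp(c,d,60,"small"),P),s["clock"])
E
```

```text
[[273.60080535 224.61159945]] [[278.82413554 289.09654366]] 20.7333
```

View pics/w7.png

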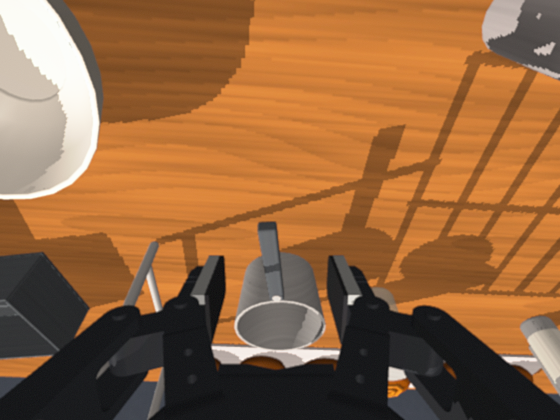

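The grey steel pan is in the jaws. Its tip is at (267,223), about 6 px left of the prediction, so the handle points nearer -171.6°. I'll correct for that, grasp and draw it out.

```bash
python3 - <<'E'
from h import *
from rig import bot
from meas import measure
c,d=(668.1,-139.8),-171.8
p=hp(c,d,145,"small");q=tool(-175,20)
bot.servo_line(list(p),q,speed=110)
bot.move_gripper(0,60)
s=bot.read_state();print(s["grip_width"],s["ft_force"],s["ee_pos"]-p,s["clock"])
bot.servo_line(list(p+[-75,12,0]),tool(-178,20),speed=90)
bot.servo_line(list(p+[-150,22,0]),tool(180,20),speed=90)
s=bot.read_state();print(s["grip_width"],s["ft_force"],s["ee_pos"],s["clock"])
t=bot.read_camera("top");k=bot.read_camera("scene");cv2.imwrite("pics/s8.png",k["image"]);cv2.imwrite("pics/t8.png",t["image"])
e=s["ee_pos"]
measure([(t,campose(t),"top"),(k,campose(k),"scene")],"small",(e[0]+145,e[1]))
E
```

```text
12.785649950838872 [-2.55109574 -0.86691448  2.89601273] [ 0.03695018 -0.15041172  0.28073033] 22.2167
12.85760056893719 [-4.19623743 -0.51284212  4.03733019] [ 374.74123035 -138.55183078   81.0916307 ] 24.2
top small c [ 518.7 -134. ] n 91 res 0.95 handle -178.5661170781739 167 reach 150.1
scene small c [ 521.1 -134.4] n 138 res 0.79 handle -179.29441956100166 175 reach 158.6
```

View pics/t8.png

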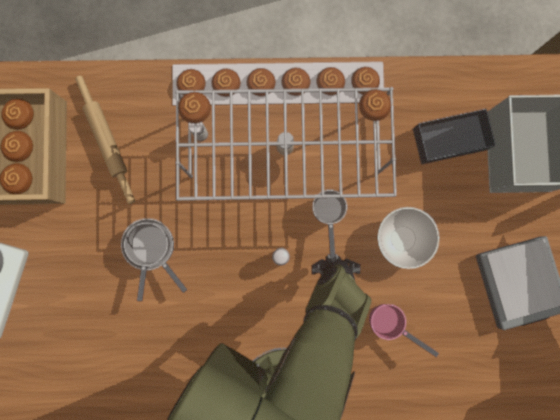

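```bash
python3 - <<'E'
from h import *
from rig import bot
s=bot.read_state();y=q2R(s["tool_rot"]).as_matrix()[:,1]
bot.move_gripper(45)
bot.servo_line(list(s["ee_pos"]-70*y),speed=200)
c,d=(519.9,-134.2),-178.3
q=tool(d,0);p=hp(c,d,90,"small",5)
bot.move_to(list(p+[0,0,60]),q)
s=bot.read_state();k=bot.read_camera("wrist");cv2.imwrite("pics/w9.png",k["image"])
P=campose(k,s);print(project(k,hp(c,d,155,"small"),P),project(k,hp(c,d,53,"small"),P),s["clock"])
E
```

```text
[[275.00031876 132.51629697]] [[274.9520806  283.60843918]] 25.725
```

View pics/w9.png

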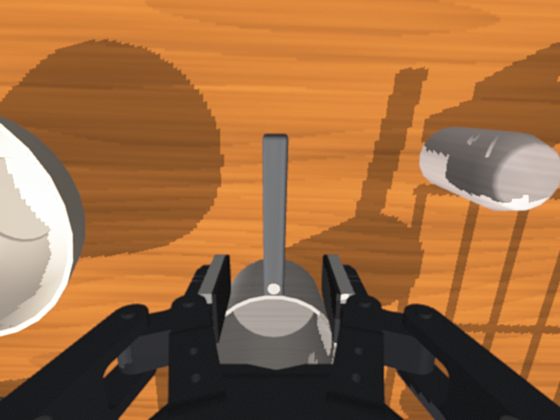

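```bash
python3 - <<'E'
from h import *
from rig import bot
from rim import rim
c,d=(519.9,-134.2),-178.3
q=tool(d,0);p=hp(c,d,90,"small",5)
bot.servo_line(list(p),speed=100)
s0=bot.read_state()
bot.move_gripper(0,115)
bot.servo_line(list(p+[-15,0,40]),speed=90)
bot.servo_line(list(p+[-85,0,70]),speed=110)
bot.servo_line(list(p+[-85,0,130]),speed=110)
bot.dwell(0.2)
s=bot.read_state();print(s["grip_width"],s["ft_force"]-s0["ft_force"],s["moment"]-s0["moment"],s["clock"],s["ee_pos"])
t=bot.read_camera("top");k=bot.read_camera("scene");cv2.imwrite("pics/s10.png",k["image"]);cv2.imwrite("pics/t10.png",t["image"])
np.savez("pics/t10.npz",**t);np.savez("pics/s10.npz",**k)
rim([(t,"t"),(k,"s")],(434.9,-134.2),48,180,225)
E
```

```text
11.09065502898733 [-1.01529579  0.02757237 -1.55240237] [-0.01182759  0.10754339 -0.02800558] 29.2833 [ 344.74860711 -136.77619914  205.757638  ]
t 26 rim z 197.2 pitch x/y deg [0.42 0.01] c [ 433.9 -133.1] 0.67
s 33 rim z 197.9 pitch x/y deg [0.05 0.19] c [ 436.2 -133.6] 0.53
```

View pics/s10.png

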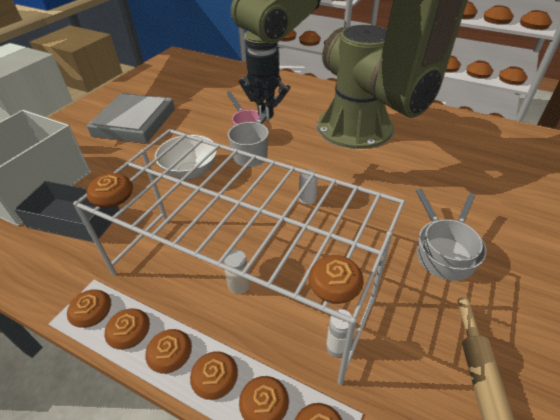

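The small pan hangs level and 90 mm ahead of the grip. I'll carry it over the shaker to the nest.

```bash
python3 - <<'E'
from h import *
from rig import bot
from rim import rim
C,d=(426.4,373.7),130
p=hp(C,d,90,"small",5)
s=bot.read_state();e=s["ee_pos"]
bot.servo_line([352,150,215],tool(155,0),speed=190)
bot.servo_line(list(p+[0,0,120]),tool(d,0),speed=190)
bot.servo_line(list(p+[0,0,90]),tool(d,0),speed=100)
bot.dwell(0.2)
s=bot.read_state();print(s["clock"],s["ee_pos"]-p)
t=bot.read_camera("top");k=bot.read_camera("scene");cv2.imwrite("pics/s11.png",k["image"]);cv2.imwrite("pics/t11.png",t["image"])
rim([(t,"t"),(k,"s")],C,48,145,175)
E
```

```text
33.3833 [ 0.2000141   0.16411014 90.71522326]
t 27 rim z 159.5 pitch x/y deg [-1.26  1.12] c [424.9 373.3] 0.57
s 34 rim z 159.1 pitch x/y deg [-0.29  0.42] c [427.6 373. ] 0.61
```

View pics/s11.png

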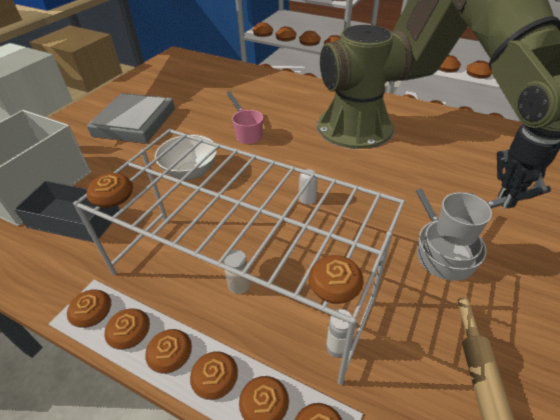

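It is centred within 0.6 mm and level within about 1.3°. I'll lower it; it should seat at +8 mm.

```bash
python3 - <<'E'
from h import *
from rig import bot
C,d=(426.4,374.1),130
q=tool(d,0.8);p=hp(C,d,90,"small",5)
r=bot.servo_line(list(p+[0,0,22]),q,speed=70,until_force=8);print(r,bot.read_state()["ee_pos"]-p)
if not r:
    bot.dwell(0.2)
    r=bot.servo_line(list(p+[0,0,4]),q,speed=15,until_force=4)
s=bot.read_state();print(r,s["ee_pos"]-p,s["ft_force"],s["clock"])
E
```

```text
False [ 0.17256911  0.21236479 22.52094057]
True [-0.30417263  0.26881934  8.3187413 ] [-2.03460169  1.75807605  4.56388773] 35.6667
```

```bash
python3 - <<'E'
from h import *
from rig import bot
from rim import rim
from meas import measure
s=bot.read_state();p=s["ee_pos"]
bot.move_gripper(24,20); bot.move_gripper(32)
bot.servo_line(list(p+[0,0,130]),speed=180)
bot.move_to([330,80,280],tool(178,0))
t=bot.read_camera("top");c=bot.read_camera("scene");cv2.imwrite("pics/s12.png",c["image"]);cv2.imwrite("pics/t12.png",t["image"])
print("small");rim([(t,"t"),(c,"s")],(426.5,374),48,72,90)
print("mid");rim([(t,"t"),(c,"s")],(426.5,374),60,58,70)
cams=[(t,campose(t),"t"),(c,campose(c),"s")]
measure(cams,"big",(426,374))
print(bot.read_state()["clock"])
a=t["image"][200:320,90:230];cv2.imwrite("pics/t12c.png",cv2.resize(a,None,fx=5,fy=5,interpolation=2))
for n,uv,h in (("shaker",(281,257),92),("bowl",(408,238),70),("jar",(286,139),95),("tin",(197,130),110)): print(n,cv2.absdiff(t["image"],dict(np.load("pics/top0.npz"))["image"])[uv[1]-12:uv[1]+12,uv[0]-12:uv[0]+12].mean())
E
```

```text
small
t 26 rim z 77.9 pitch x/y deg [-0.83  2.06] c [424.2 373.5] 0.73
s 33 rim z 78.3 pitch x/y deg [ 0.47 -0.  ] c [427.8 372.9] 0.36
mid
t 26 rim z 65.2 pitch x/y deg [-0.52  0.09] c [424.2 373.9] 0.39
s 32 rim z 65.0 pitch x/y deg [ 1.48 -0.31] c [423.6 374.6] 2.28
t big c [425.2 374.4] n 162 res 1.04 handle -140.20098558297659 160 reach 168.0
s big c [427.6 373.9] n 246 res 0.93 handle -139.5478081214053 200 reach 168.3
38.5583
shaker 2.2256944444444446
bowl 1.5868055555555556
jar 1.7447916666666667
tin 1.9241898148148149
```

View pics/t12c.png

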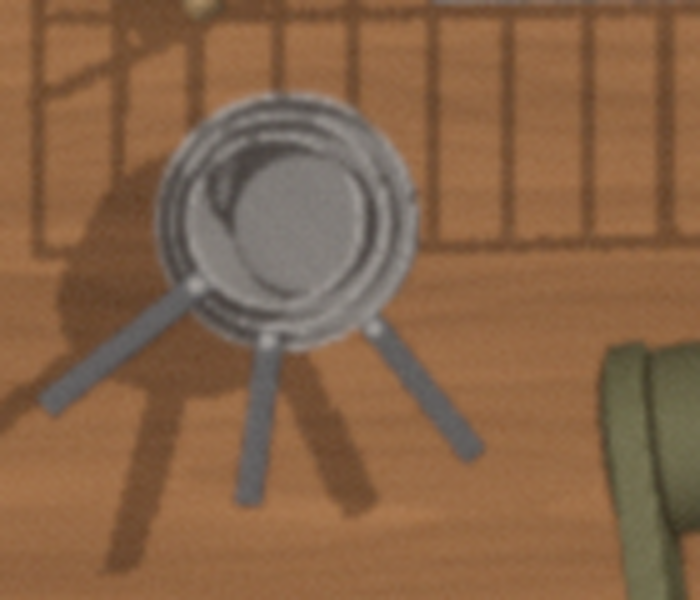

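View pics/s12.png

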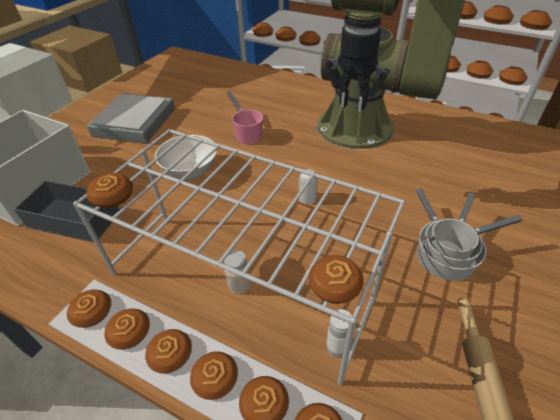

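The nest is level. The small pan's rim is at 78 mm, as expected, and the three handles fan out in the crop with tips at (48,405), (248,500) and (472,455). The bystanders' image patches match the first picture. I'll hand the job in.

```bash
python3 -c "
from rig import bot
bot.dwell(0.3);bot.finish_job();print('done')"
```

```text
the job is handed in; nothing more can be done
done
```

The three pans are nested and the job is handed in at about 39 s of the 72 s allowed; it reported no verdict. I drew each pan out from under the rack by its handle. I then regripped it 90 mm from its axis and lowered it until contact, the middle pan into the large one and the small pan into the middle one.

**Last checks:**
- **Seating:** the small pan's rim is at about 78 mm (78 expected) and the middle pan's at about 65 mm (64 expected).
- **Centring:** the axes agree within about 2 mm, apart from the fit below. The large pan is within 1 mm of where it stood.
- **Handles:** they point at about -140° (large, measured), 175° (middle) and 130° (small). The last two are the commanded angles, checked by eye in the enlarged top view. Neighbours are about 45° apart, with none over another.
- **Bystanders:** the bowl, jar, tin and shaker look the same in the top view as at the start.

**Readings that disagreed:**
- The top camera gave the small pan a 2.1° tilt; the scene camera gave under 0.5°. Both are within the 4° limit.
- The last scene-camera fit of the middle pan's rim was poor (2.3 mm residual) because the nested rims overlap in that view.
- Before the grasp, the small pan's handle angle was about 1.5° off my first measurement. I corrected it from the wrist view.

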